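# Load the pigment jars into the studio's jar rack, dark to light

## Task

Load the wooden jar rack, whose brown pigment jar is already in its lane: slide in the red jar behind it, then the yellow one, all three upright in single file and touching one another. A spring-backed stop is hidden under the rack's roof at a depth that differs every time, so with all three in, push the row deeper from behind until you feel the stop press back with about 10 N (never as much as 25 N), keep that pressure for half a second, then let go. Leave the blue, green and white jars and the water glass where they stand.

Things in the scene. Friction and masses are not known exactly. Their poses are not given: they have to be found in the camera images.
- rack: wooden jar rack fixed to the table; origin on the table at the lane's mouth, midway between the rails; x axis points INTO the lane (push direction), z up. No floor: jars slide on the table. Rails 16 mm high, 10 mm thick, 52 mm apart inside, from x=0 to 245 mm; before the mouth they flare out over 42 mm to about 86 mm apart. From x=80 mm on it is a roofed tunnel (see rack_roof).
- rack_roof (a point): middle of the roof's front edge, top face, 80 mm past the mouth and 64 mm above the table; axes as the rack's. The tunnel is 165 mm long, 72 mm wide outside, roof underside 58 mm up. Hidden inside: a sprung stop 42 mm high, its face 150 to 195 mm past the mouth, yielding 0.5 mm per newton. Three jars make a row 144 mm long, so the last one ends up in front of the roof.
- bin: open plywood bin fixed to the table, outside 162 mm (its x) by 212 mm (its y), walls 6 mm thick and 48 mm high, inside 150 by 200 mm; its floor is level with the table (z=0). Origin at its centre on the table. Two jars stand in it about 100 mm apart along its y axis.
- jar_brown: upright round pigment jar, dark brown body and dark brown disc on its white-rimmed lid, 48 mm diameter, 48 mm high, about 0.12 kg; origin at the centre of its underside, z up. Starts in the rack's lane, half under the roof, not yet at the stop.
- jar_red: upright round pigment jar, red body and red disc on its white-rimmed lid, 48 mm diameter, 48 mm high, about 0.12 kg; origin at the centre of its underside, z up. Starts on the table or in the bin.
- jar_yellow: upright round pigment jar, yellow body and yellow disc on its white-rimmed lid, 48 mm diameter, 48 mm high, about 0.12 kg; origin at the centre of its underside, z up. Starts on the table or in the bin.
- jar_blue: upright round pigment jar, blue body and blue disc on its white-rimmed lid, 48 mm diameter, 48 mm high, about 0.12 kg; origin at the centre of its underside, z up. Starts on the table or in the bin. To be left alone.
- jar_green: upright round pigment jar, green body and green disc on its white-rimmed lid, 48 mm diameter, 48 mm high, about 0.12 kg; origin at the centre of its underside, z up. Starts on the table or in the bin. To be left alone.
- jar_white: upright round pigment jar, white body and white disc on its white-rimmed lid, 48 mm diameter, 48 mm high, about 0.12 kg; origin at the centre of its underside, z up. Stands beside the rack. To be left alone.
- water_glass: clear open glass, 68 mm diameter, 85 mm high; origin at the centre of its underside. To be left alone.
There are look-alikes about, which are no part of the job. What is shaped like the jar_yellow but pink is not meant.

How it is judged:
By the outcome, as a careful person would: the job done as asked, in the order asked, and still so for the second after the job is handed in, with the robot touching nothing.
It also fails if it takes over 72 s, if anything falls off the work surface, if the arm or the gripper's body presses on something with over 40 N, if the wrist force passes 120 N, or if a joint passes its speed limit or range.

## Robot

A 6-joint arm with a two-finger parallel gripper is mounted at the origin on the work surface. World frame = base frame: x ahead of the robot, y to its left, z up, the work surface at z = 0. Lengths are in m, angles in rad, forces in N, time in s.
With the tool pointing down it reaches from about 0.325 to 0.9 m from the base axis. Payload 6.1 kg.
Tool frame: the origin (TCP) lies midway between the tips of the shut fingers; the grasp point (between the pads) lies 19 mm behind it (bot.grasp_offset is the distance from the TCP to the grasp point, in m); z points along the fingers, y is the line along which they close (so a half turn about z gives the same grasp; the last joint's range is limited). The gripper opens to 87 mm and grips with 3 to 60 N. Pads are 19 mm wide; open, the fingers measure 117 mm over their backs; the gripper's body (75 mm by 190 mm) begins 51 mm behind the grasp point.
Start: joints at [1.103, 0.22, 1.526, -0, 1.395, -0.126], TCP at [0.209, 0.589, 0.223] pointing down, gripper open.
Joint ranges: [-2.98, 2.98], [-0.91, 2.08], [0.09, 2.57], [-1.24, 4.39], [0.2, 2.65], [-2.68, 2.68]. Speed limits (rad/s): [2.57, 2.57, 3.01, 3.14, 3.14, 3.14].

## Interface

Orientations are given as a unit quaternion [w, x, y, z].
In Python, from bench import bot, capture, camera_params gives the robot as it stands.
- The arm moves only by the tool apply_moves, never from a script. Its argument "series" is a list of rows, each a list of 7 numbers: the turn, a rotation vector about the world's x, y, z in rad, then the shift along the world's x, y, z in cm, then the closure, from 0 (fully open) to 1 (shut). A call has 1 to 20 rows; each row shifts and turns the commanded pose from where the row before left it; what a row does not reach is not made up. A row lasts 1/8 s, in which the tool goes at most 62.5 mm and 10.7 degrees, less where a joint would pass 70% of its speed; a pose out of reach is approached as far as the arm can. A call is refused whole if a number of a shift passes 6.25 or a number of a turn 0.188, either way. A call with a gripper value outside its range is refused whole. The fingers move at their own pace and stop on an object; the grip force is fixed at half the most. Time passes only in rows, so rows that do not move let the fingers close. It gives the time, the measured TCP pose, the force, the opening and the grip force at its end, in the units of the state.
- bot.sense(): the state, without advancing time (a new reading comes with each control period).
- capture(name): name is "scene" or "top" or "wrist"; returns the picture (384x512x3 uint8, red, green, blue); there is no depth.
- camera_params(name): a dict with "mtx" (3x3 intrinsics, pixels), "k1" (the pictures are not rectified: a ray, as slopes to the right and down, at radius r is drawn at 1 + k1 r^2 times it, then the intrinsics apply), "position" and "attitude" of the camera in the world. Camera axes: x right, y down, z forward; pixel columns grow to the right and rows downward; lengths in m; the calibration is good to about 2 mm. A picture is of the moment at which its call begins: read the wrist's pose just before it. camera_params takes no time and is no camera call; for the wrist camera it gives the pose at the moment of the call.
- bot.hand_in(): hands the job in; it is judged then, once.
The state is a dict: "t": time; "joint_positions": joint angles; "qd": joint speeds; "tau": joint torques, N m; "tool_pos": TCP position; "tcp_rot": TCP orientation; "contact_force": force on the tool from outside, world axes, zero at the start; "ft_torque": the same for the moment, N m; "finger_gap": finger opening in m; "grasp_force": force on a finger pad.
Only numpy, scipy, OpenCV 4.12 (cv2) and the standard library are available. Lean on these libraries where they do the work, as an engineer would, in place of code of your own. Each camera call takes 0.05 s, during which the arm holds its last target. There are 200 camera calls.

## Working session

There is one attempt and no reset: what is moved stays moved. The work goes in short steps, Python scripts to look and compute and a tool call to move; the robot and the scene stay as the last step left them, time stands still between calls to the robot, and variables do not carry over. Pictures are saved under pics/ and viewed, at most 10 in all, crops included, and the job is handed in when it is done.

Besides the shell and the picture viewer there is one more tool, called after "Emit:" by a JSON object that holds its "op" and its "data", one argument or row to a line. apply_moves: Moves the arm, as the interface text tells. Its arguments: {"type":"object","properties":{"series":{"type":"array","items":{"type":"array","items":{"type":"number"}}}},"required":["series"]}

```bash
mkdir -p pics; ls
python3 - <<'E'
from bench import bot,capture,camera_params
import cv2
for n in("scene","top"):
    cv2.imwrite(f"pics/{n}0.png",capture(n)[:,:,::-1]); print(n,camera_params(n))
print(bot.sense(),bot.grasp_offset)
E
```

```text
pics
scene {'mtx': array([[464.87845765,   0.        , 260.02759694],
       [  0.        , 464.87845765, 185.3392524 ],
       [  0.        ,   0.        ,   1.        ]]), 'k1': 0.06152712340435258, 'position': array([ 1.13639068, -0.51162846,  0.73697491]), 'attitude': array([-0.4368179 ,  0.83576179,  0.29365015, -0.15640314])}
top {'mtx': array([[474.48036911,   0.        , 253.81188456],
       [  0.        , 474.48036911, 189.70481658],
       [  0.        ,   0.        ,   1.        ]]), 'k1': -0.021258783352238297, 'position': array([0.40416422, 0.19719745, 1.34338681]), 'attitude': array([-0.03993084,  0.71078333, -0.70105642,  0.04138214])}
{'t': 0.1, 'joint_positions': array([ 1.10287286e+00,  2.21135406e-01,  1.52752163e+00, -1.12384997e-05,
        1.39468536e+00, -1.26126980e-01]), 'qd': array([ 0.00110505, -0.00110488, -0.00571824,  0.00068426,  0.00300496,
        0.00107092]), 'tau': array([ 1.50950709e-03, -4.95943201e+01, -3.88521838e+01,  7.04454957e-02,
        5.13613899e-02, -4.20607523e-05]), 'tool_pos': array([0.20925373, 0.58832953, 0.2215408 ]), 'tcp_rot': array([-2.50764942e-04,  1.70066538e-01,  9.85432193e-01, -8.38179169e-04]), 'contact_force': array([ 0.10179518, -0.00332301, -0.43269683]), 'ft_torque': array([-0.03267489, -0.01054706,  0.03502854]), 'grasp_force': 0.0, 'finger_gap': 0.08717583678706735} 0.0187
```

View pics/top0.png

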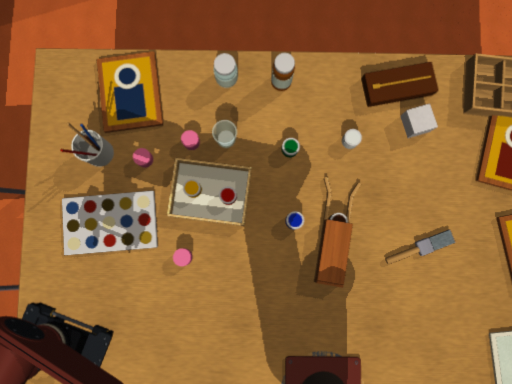

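View pics/scene0.png

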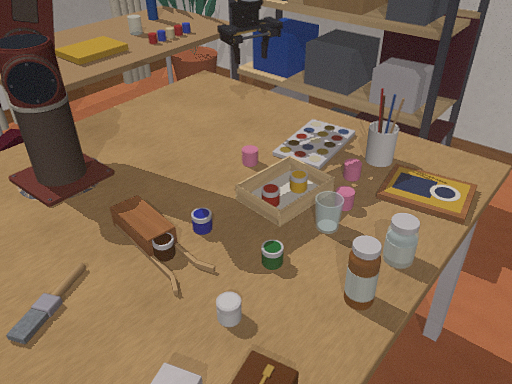

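The top view shows the bin with yellow (192,188) and red (228,195) jars. The rack mouth is near (340,207), with its lane pointing toward the robot base. Brown sits at (338,218), blue (295,220), green (291,147), white (352,138), and the glass (225,133).

```bash
cat > h.py <<'E'
import numpy as np,cv2
from scipy.spatial.transform import Rotation as R
from bench import bot,capture,camera_params
def ray(P,uv):
    d=np.array([P['k1'],0,0,0.])
    n=cv2.undistortPoints(np.array(uv,float).reshape(-1,1,2),P['mtx'],d)[:,0]
    q=P['attitude']
    return R.from_quat([q[1],q[2],q[3],q[0]]).apply(np.c_[n,np.ones(len(n))])
def plane(P,uv,z):
    v=ray(P,uv);o=np.asarray(P['position'])
    return (o+v*((z-o[2])/v[:,2])[:,None])[:,:2]
def proj(P,X):
    q=P['attitude'];r=R.from_quat([q[1],q[2],q[3],q[0]]).inv()
    c=r.apply(np.atleast_2d(X)-P['position']);n=c[:,:2]/c[:,2:]
    n=n*(1+P['k1']*(n**2).sum(1,keepdims=True))
    return n*P['mtx'][0,0]+P['mtx'][:2,2]
E
python3 - <<'E'
from h import *
im=cv2.imread("pics/top0.png");P=camera_params("top")
hsv=cv2.cvtColor(im,cv2.COLOR_BGR2HSV)
def blob(m,box):
    x0,y0,x1,y1=box;k=np.zeros(m.shape,np.uint8);k[y0:y1,x0:x1]=m[y0:y1,x0:x1]*255
    n,l,s,c=cv2.connectedComponentsWithStats(k);i=1+s[1:,4].argmax();return c[i],s[i],(l==i).astype(np.uint8)
H,S,V=cv2.split(hsv)
for nm,m,b in[("red",((H<8)|(H>172))&(S>150),(215,180,242,210)),("yel",(H>15)&(H<30)&(S>150),(180,175,205,202)),
 ("blue",(H>100)&(H<135)&(S>120),(283,208,308,232)),("green",(H>50)&(H<90)&(S>120),(280,135,303,160))]:
    c,s,_=blob(m,b);print(nm,c,s,plane(P,[c],.048))
# roof
m=(H<14)&(S>120)&(V>50);c,s,l=blob(m,(310,215,360,292))
cn=max(cv2.findContours(l,0,1)[0],key=cv2.contourArea);r=cv2.boxPoints(cv2.minAreaRect(cn));print("roof",s,r.tolist(),plane(P,r,.064))
a=cv2.resize(im[165:295,260:380],None,fx=4.5,fy=4.5,interpolation=cv2.INTER_CUBIC)
b=cv2.resize(im[150:230,160:260],None,fx=2.5,fy=2.5,interpolation=cv2.INTER_CUBIC)
w=np.zeros((585,800,3),np.uint8);w[:,:540]=a;w[:200,540:790]=b
cv2.imwrite("pics/crop1.png",w)
E
```

```text
red [227.16296296 194.64444444] [221 189  13  13 135] [[0.53921749 0.26850868]]
yel [191.17567568 187.22972973] [185 181  14  14 148] [[0.55833365 0.36787962]]
blue [294.88405797 219.73188406] [289 213  13  14 138] [[0.47294562 0.08233026]]
green [290.52845528 145.81300813] [285 140  12  13 123] [[0.67810394 0.0951855 ]]
roof [ 316  219   36   68 1770] [[315.4855651855469, 282.84393310546875], [325.4277648925781, 218.21966552734375], [352.7052307128906, 222.41619873046875], [342.7630310058594, 287.04046630859375]] [[ 0.30511588  0.02825937]
 [ 0.47728327  0.0013002 ]
 [ 0.46694498 -0.07234607]
 [ 0.2949971  -0.04430325]]
```

View pics/crop1.png

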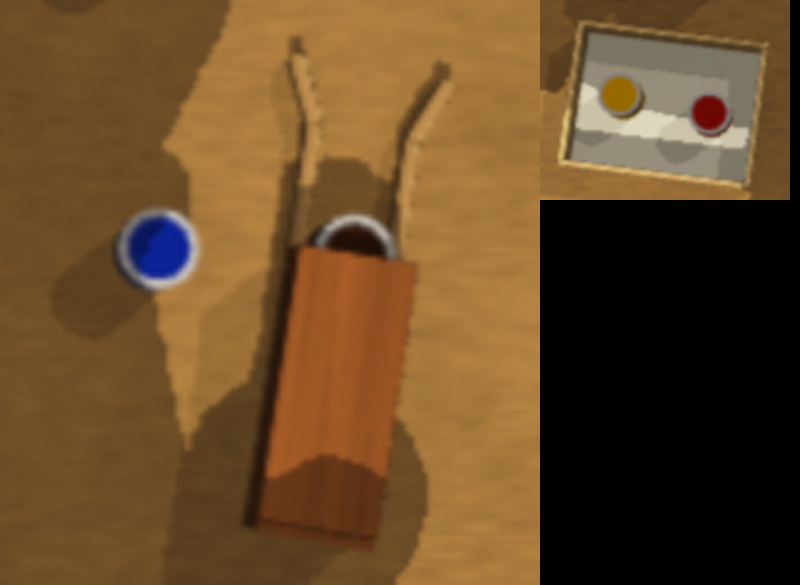

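The crop shows the roof's front corners at about (326.7,219.9) and (352.2,223.4). Brown is half under the roof and the rail flares are at the top. In the bin, the red and yellow jars are well clear of each other.

Run:
```python
from h import *
im=cv2.imread("pics/top0.png");P=camera_params("top");sc=cv2.imread("pics/scene0.png");Q=camera_params("scene")
H,S,V=cv2.split(cv2.cvtColor(im,cv2.COLOR_BGR2HSV))
# roof sides by subpixel gradient of saturated-red measure per row
L=cv2.cvtColor(im,cv2.COLOR_BGR2Lab)[:,:,1].astype(float)
Lf=[];Rt=[]
for y in range(228,268):
    row=L[y,305:365];hi=np.median(row[22:32] if y<300 else row)
    xs=np.arange(305,365);mid=int(334-(y-250)*.15)
    bl=np.median(L[y,300:312]);br=np.median(L[y,358:370])
    x=mid
    while L[y,x]>(hi+bl)/2:x-=1
    t=(hi+bl)/2;Lf.append((x+(t-L[y,x])/(L[y,x+1]-L[y,x]),y))
    x=mid
    while L[y,x]>(hi+br)/2:x+=1
    t=(hi+br)/2;Rt.append((x-(t-L[y,x])/(L[y,x-1]-L[y,x]),y))
res=[]
for e in(Lf,Rt):
    w=plane(P,e,.064).astype(np.float32);vx,vy,x,y=cv2.fitLine(w,cv2.DIST_HUBER,0,.001,.001).ravel();s=-np.sign(vx);print(vx*s,vy*s,x,y,np.degrees(np.arctan2(vy*s,vx*s)));res.append((vx*s,vy*s,x,y))
print("front",plane(P,[(326.7,219.9),(352.2,223.4)],.064))
H2,S2,V2=cv2.split(cv2.cvtColor(sc,cv2.COLOR_BGR2HSV))
# scene lids: fit via full white-rim+disc hard; use disc masks top blob
for nm,m,b in[("red",((H2<8)|(H2>172))&(S2>130),(258,178,284,212)),("yel",(H2>15)&(H2<30)&(S2>130),(288,165,310,195))]:
    k=np.zeros(m.shape,np.uint8);k[b[1]:b[3],b[0]:b[2]]=m[b[1]:b[3],b[0]:b[2]]*255
    n,l,s,c=cv2.connectedComponentsWithStats(k)
    for i in range(1,n):
        if s[i,4]>20:print(nm,c[i],s[i],plane(Q,[c[i]],.048))
a=cv2.resize(sc[185:275,90:230],None,fx=4,fy=4,interpolation=cv2.INTER_CUBIC)
b=cv2.resize(sc[160:210,250:310],None,fx=3.5,fy=3.5,interpolation=cv2.INTER_CUBIC)
w=np.zeros((360,780,3),np.uint8);w[:,:560]=a;w[:175,565:775]=b;cv2.imwrite("pics/crop2.png",w)
```

```text
-0.986604 0.16313358 0.39876536 0.011123277 170.61116
-0.9879391 0.15484266 0.39597073 -0.060047604 171.09232
front [[ 0.47279688 -0.00212082]
 [ 0.46427647 -0.07095472]]
red [270.41935484 187.97849462] [264 184  14   9  93] [[0.53820925 0.26800259]]
red [271.87619048 200.33333333] [262 195  17  12 105] [[0.57384221 0.22798882]]
yel [298.59259259 173.92592593] [292 171  14   7  81] [[0.55719353 0.36733408]]
yel [297.82822086 186.75460123] [290 180  17  13 163] [[0.59035452 0.31648248]]
```

View pics/crop2.png

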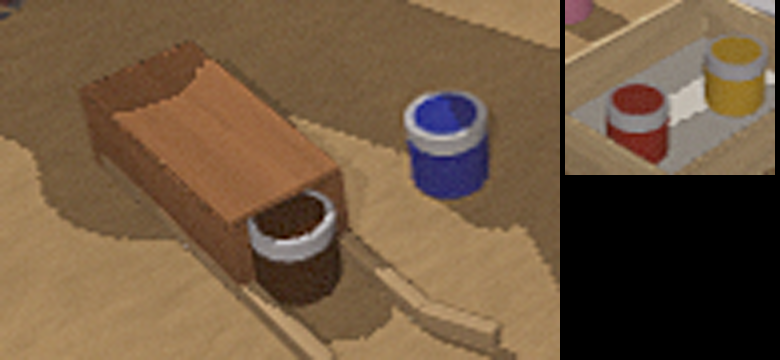

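The crop shows the roof front corners at about (147.8,240.5) and (175.8,227.5) in the scene image. Brown protrudes from the mouth, and the jar lids agree across the two views to about 1 mm.

Run:
```python
from h import *
P=camera_params("top");Q=camera_params("scene")
print("roof front scene",plane(Q,[(147.75,240.5),(175.75,227.5)],.064))
b=plane(P,[(176.8,158.8),(251.2,167.2),(243.2,224),(170,214.8)],.048);c=b.mean(0);print("bin",b,c)
l=(b[0]-b[1])+(b[3]-b[2]);l/=np.linalg.norm(l);print("bin y ang",np.degrees(np.arctan2(l[1],l[0])))
n=np.array([l[1],-l[0]])
for j in([.5387,.2683],[.5578,.3676]):print("x,y in bin",(j-c)@n,(j-c)@l)
d=np.array([np.cos(np.radians(170.85)),np.sin(np.radians(170.85))]);f=np.array([.4685,-.0363]);o=f-.08*d
e=plane(P,[(338.4,212.8)],.048)[0];print("brown rear s",(e-o)@d,(e-o)@[-d[1],d[0]])
for s in(-.018,-.024,-.08,-.02):print(s,o+s*d)
print("glass",plane(P,[(224,128)],.085))
```

```text
roof front scene [[ 0.46547162 -0.07193792]
 [ 0.48037497 -0.00450623]]
bin [[0.6370676  0.41000668]
 [0.61638442 0.20362663]
 [0.45938982 0.22319772]
 [0.48167674 0.42358618]] [0.54862964 0.3151043 ]
bin y ang 83.96976915327812
x,y in bin -0.004957757898721109 -0.04758845859915573
x,y in bin 0.003604772873088883 0.05316859111341676
brown rear s 0.055245495382672004 -0.0035363641662822134
-0.018 [ 0.56525299 -0.05188393]
-0.024 [ 0.57117664 -0.05283805]
-0.08 [ 0.62646407 -0.06174315]
-0.02 [ 0.56722754 -0.05220197]
glass [[0.71687582 0.27871669]]
```

Emit:
{"op": "apply_moves", "data": {
  "series": [
    [0,0,-0.133,3.3,-3.2,-0.7,0],
    [0,0,-0.133,3.3,-3.2,-0.7,0],
    [0,0,-0.133,3.3,-3.2,-0.7,0],
    [0,0,-0.133,3.3,-3.2,-0.7,0],
    [0,0,-0.133,3.3,-3.2,-0.7,0],
    [0,0,-0.133,3.3,-3.2,-0.7,0],
    [0,0,-0.133,3.3,-3.2,-0.7,0],
    [0,0,-0.133,3.3,-3.2,-0.7,0],
    [0,0,-0.133,3.3,-3.2,-0.7,0],
    [0,0,-0.133,3.3,-3.2,-0.7,0],
    [0,0,0,0,0,0,0],
    [0,0,0,0,0,0,0]
  ]
}}

```text
t: 1.6
tool_pos: [0.5389, 0.2689, 0.1521]
tcp_rot: [-0.0, 0.742, 0.671, -0.0]
contact_force: [-0.3, 0.3, 1.1]
finger_gap: 0.0871
grasp_force: 0.0
```

Emit:
{"op": "apply_moves", "data": {
  "series": [
    [0,0,0,0,-0.05,-3.5,0],
    [0,0,0,0,0,-3.5,0],
    [0,0,0,0,0,-3,0],
    [0,0,0,0,0,-2,0],
    [0,0,0,0,0,-1,0],
    [0,0,0,0,0,0,0],
    [0,0,0,0,0,0,1],
    [0,0,0,0,0,0,1],
    [0,0,0,0,0,0,1],
    [0,0,0,0,0,0,1],
    [0,0,0,0,0,0,1],
    [0,0,0,0,0,0,1]
  ]
}}

```text
t: 3.1
tool_pos: [0.5396, 0.2683, 0.0227]
tcp_rot: [0.0, 0.742, 0.67, 0.0]
contact_force: [-0.6, -0.7, 1.1]
finger_gap: 0.0472
grasp_force: 30.0
```

Emit:
{"op": "apply_moves", "data": {
  "series": [
    [0,0,0,0,0,3,1],
    [0,0,0,0,0,4,1],
    [0,0,0,0,0,4,1],
    [0,0,0.1513,0.28,-3.2,0,1],
    [0,0,0.1513,0.28,-3.2,0,1],
    [0,0,0.1513,0.28,-3.2,0,1],
    [0,0,0.1513,0.28,-3.2,0,1],
    [0,0,0.1513,0.28,-3.2,0,1],
    [0,0,0.1513,0.28,-3.2,0,1],
    [0,0,0.1513,0.28,-3.2,0,1],
    [0,0,0.1513,0.28,-3.2,0,1],
    [0,0,0.1513,0.28,-3.2,0,1],
    [0,0,0.1513,0.28,-3.2,0,1],
    [0,0,0,0,0,0,1],
    [0,0,0,0,0,0,1]
  ]
}}

```text
t: 4.97
tool_pos: [0.5671, -0.0512, 0.1321]
tcp_rot: [-0.001, 0.08, 0.997, 0.0]
contact_force: [0.7, 0.3, -1.8]
finger_gap: 0.0474
grasp_force: 30.0
```

Run:
```python
from h import *
w=capture("wrist");P=camera_params("wrist");print(P['position'],P['attitude'])
o=np.array([.5493,-.0493]);d=np.array([np.cos(np.radians(170.85)),np.sin(np.radians(170.85))]);n=np.array([-d[1],d[0]])
w=w[:,:,::-1].copy()
for s,y in[(0,.026),(0,-.026),(.0,.036),(0,-.036),(.08,.026),(.08,-.026)]:
    p=proj(P,np.r_[o+s*d+y*n,.016])[0];cv2.circle(w,tuple(int(round(v)) for v in p),2,(255,0,255),-1)
for y in(.036,-.036):
    p=proj(P,np.r_[o+.08*d+y*n,.064])[0];cv2.circle(w,tuple(int(round(v)) for v in p),2,(0,255,0),-1)
cv2.imwrite("pics/w1.png",w)
```

```text
[ 0.50072888 -0.04045772  0.29567226] [0.09448885 0.75552802 0.64318824 0.08098243]
```

View pics/w1.png

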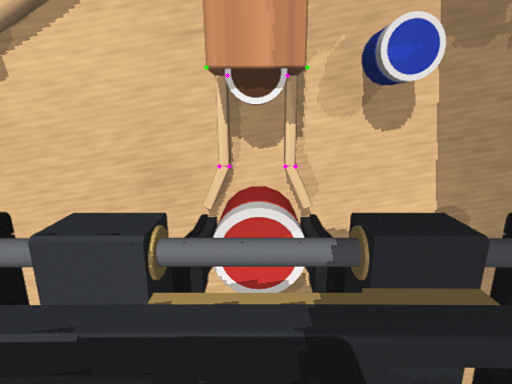

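The wrist view confirms the rack model. The projected rail ends near (224,166) and (290,166) and the roof corners near (207,68) and (306,68) land on the real edges. Red is held centred over the flare.

Emit:
{"op": "apply_moves", "data": {
  "series": [
    [0,0,0,0,-0.1,-3.5,1],
    [0,0,0,0,0,-3.5,1],
    [0,0,0,0,0,-2.5,1],
    [0,0,0,0,0,-1.0,1],
    [0,0,0,0,0,-0.4,1],
    [0,0,0,0,0,0,1],
    [0,0,0,0,0,0,0],
    [0,0,0,0,0,0,0],
    [0,0,0,0,0,0,0],
    [0,0,0,0,0,0,0]
  ]
}}

```text
t: 6.28
tool_pos: [0.5677, -0.0528, 0.0238]
tcp_rot: [0.0, 0.079, 0.997, -0.0]
contact_force: [0.2, 0.3, -1.0]
finger_gap: 0.0799
grasp_force: 0.0
```

Emit:
{"op": "apply_moves", "data": {
  "series": [
    [0,0,0,0,0,2,0],
    [0,0,0,0,0,5,0],
    [0,0,0,0,0,6,0],
    [0,0,-0.1513,-0.1,4.2,0,0],
    [0,0,-0.1513,-0.1,4.2,0,0],
    [0,0,-0.1513,-0.1,4.2,0,0],
    [0,0,-0.1513,-0.1,4.2,0,0],
    [0,0,-0.1513,-0.1,4.2,0,0],
    [0,0,-0.1513,-0.1,4.2,0,0],
    [0,0,-0.1513,-0.1,4.2,0,0],
    [0,0,-0.1513,-0.1,4.2,0,0],
    [0,0,-0.1513,-0.1,4.2,0,0],
    [0,0,-0.1513,-0.1,4.2,0,0],
    [0,0,0,0,0,0,0],
    [0,0,0,0,0,0,0]
  ]
}}

```text
t: 8.15
tool_pos: [0.5575, 0.3671, 0.1544]
tcp_rot: [0.0, 0.741, 0.671, 0.0]
contact_force: [-0.0, 0.2, 0.1]
finger_gap: 0.0869
grasp_force: 0.0
```

Run:
```python
from h import *
im=capture("top")[:,:,::-1].copy();P=camera_params("top");cv2.imwrite("pics/t2.png",im)
H,S,V=cv2.split(cv2.cvtColor(im,cv2.COLOR_BGR2HSV));m=(((H<5)|(H>172))&(S>150)).astype(np.uint8)*255
k=np.zeros_like(m);k[185:215,325:355]=m[185:215,325:355]
n,l,s,c=cv2.connectedComponentsWithStats(k)
for i in range(1,n):
    if s[i,4]>20:print(c[i],s[i],plane(P,[c[i]],.048))
```

```text
[343.88311688 187.5974026 ] [338 185  13   7  77] [[ 0.56318255 -0.05233492]]
```

Emit:
{"op": "apply_moves", "data": {
  "series": [
    [0,0,0,0,0,-3.5,0],
    [0,0,0,0,0,-3.5,0],
    [0,0,0,0,0,-3,0],
    [0,0,0,0,0,-2,0],
    [0,0,0,0,0,-1.2,0],
    [0,0,0,0,0,0,0],
    [0,0,0,0,0,0,1],
    [0,0,0,0,0,0,1],
    [0,0,0,0,0,0,1],
    [0,0,0,0,0,0,1],
    [0,0,0,0,0,0,1],
    [0,0,0,0,0,0,1]
  ]
}}

```text
t: 9.7
tool_pos: [0.5575, 0.3674, 0.0217]
tcp_rot: [-0.0, 0.742, 0.671, 0.0]
contact_force: [-0.7, 0.6, 1.0]
finger_gap: 0.0476
grasp_force: 30.0
```

Emit:
{"op": "apply_moves", "data": {
  "series": [
    [0,0,0,0,0,3,1],
    [0,0,0,0,0,4,1],
    [0,0,0,0,0,4,1],
    [0,0,0.1376,0.625,-3.9,0,1],
    [0,0,0.1376,0.625,-3.9,0,1],
    [0,0,0.1376,0.625,-3.9,0,1],
    [0,0,0.1376,0.625,-3.9,0,1],
    [0,0,0.1376,0.625,-3.9,0,1],
    [0,0,0.1376,0.625,-3.9,0,1],
    [0,0,0.1376,0.625,-3.9,0,1],
    [0,0,0.1376,0.625,-3.9,0,1],
    [0,0,0.1376,0.625,-3.9,0,1],
    [0,0,0.1376,0.625,-3.9,0,1],
    [0,0,0.1376,0.625,-3.9,0,1],
    [0,0,0,0,0,0,1],
    [0,0,0,0,0,0,1]
  ]
}}

```text
t: 11.7
tool_pos: [0.6258, -0.0613, 0.1311]
tcp_rot: [-0.0, 0.08, 0.997, 0.0]
contact_force: [-0.3, 0.6, -2.4]
finger_gap: 0.0472
grasp_force: 30.0
```

Run:
```python
from h import *
w=capture("wrist");P=camera_params("wrist")
cv2.imwrite("pics/w2.png",w[:,:,::-1])
```

```text
(no output)
```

View pics/w2.png

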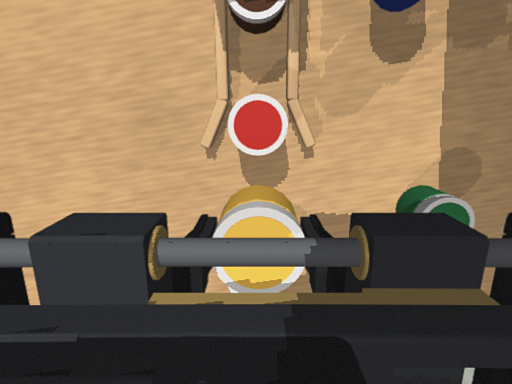

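Red stands centred in the flare at (258,125), and yellow is held in line behind it at (260,250). Next I lower yellow and slide it in.

Emit:
{"op": "apply_moves", "data": {
  "series": [
    [0,0,0,0,0,-3.5,1],
    [0,0,0,0,0,-3.5,1],
    [0,0,0,0,0,-2.3,1],
    [0,0,0,0,0,-1.0,1],
    [0,0,0,0,0,-0.5,1],
    [0,0,0,0,0,0,1],
    [0,0,0,-0.8,0.129,0,1],
    [0,0,0,-0.8,0.129,0,1],
    [0,0,0,-0.8,0.129,0,1],
    [0,0,0,-0.8,0.129,0,1],
    [0,0,0,-0.8,0.129,0,1],
    [0,0,0,-0.8,0.129,0,1],
    [0,0,0,-0.6,0.097,0,1],
    [0,0,0,0,0,0,1]
  ]
}}

```text
t: 13.5
tool_pos: [0.5713, -0.0527, 0.0232]
tcp_rot: [-0.001, 0.079, 0.997, 0.0]
contact_force: [-0.1, 0.0, -0.8]
finger_gap: 0.0475
grasp_force: 30.0
```

Emit:
{"op": "apply_moves", "data": {
  "series": [
    [0,0,0,0,0,0,0],
    [0,0,0,0,0,0,0],
    [0,0,0,0,0,0,0],
    [0,0,0,0,0,0,0],
    [0,0,0,0,0,2,0],
    [0,0,0,0,0,3,0],
    [0,0,0,0,0,3,0],
    [0,0,0,1.65,-0.27,0,1],
    [0,0,0,1.65,-0.27,0,1],
    [0,0,0,1.65,-0.27,0,1],
    [0,0,0,0,0,0,1],
    [0,0,0,0,0,0,1],
    [0,0,0,0,0,0,1]
  ]
}}

```text
t: 15.12
tool_pos: [0.6212, -0.0609, 0.1037]
tcp_rot: [-0.0, 0.079, 0.997, 0.0]
contact_force: [0.1, 0.8, -1.0]
finger_gap: 0.0348
grasp_force: 0.0
```

Run:
```python
from h import *
w=capture("wrist");P=camera_params("wrist")
cv2.imwrite("pics/w3.png",w[:,:,::-1]);print(bot.sense()['finger_gap'])
```

```text
0.031082394334064303
```

View pics/w3.png

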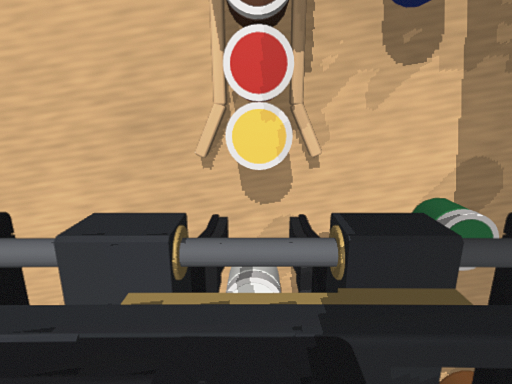

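Red is in the lane at (258,62) and yellow is behind it at (260,137), upright and in line. Next I lower the shut fingers and push.

Emit:
{"op": "apply_moves", "data": {
  "series": [
    [0,0,0,0,0,-3,1],
    [0,0,0,0,0,-3,1],
    [0,0,0,0,0,-1.5,1],
    [0,0,0,0,0,-0.8,1],
    [0,0,0,0,0,0,1],
    [0,0,0,-0.79,0.127,0,1],
    [0,0,0,-0.79,0.127,0,1],
    [0,0,0,-0.79,0.127,0,1],
    [0,0,0,-0.79,0.127,0,1],
    [0,0,0,-0.79,0.127,0,1],
    [0,0,0,-0.79,0.127,0,1],
    [0,0,0,-0.59,0.095,0,1],
    [0,0,0,0,0,0,1]
  ]
}}

```text
t: 16.8
tool_pos: [0.5675, -0.0523, 0.0203]
tcp_rot: [-0.001, 0.079, 0.997, 0.0]
contact_force: [0.7, 0.0, -0.0]
finger_gap: 0.0006
grasp_force: 0.6
```

Emit:
{"op": "apply_moves", "data": {
  "series": [
    [0,0,0,-0.3,0.048,0,1],
    [0,0,0,-0.3,0.048,0,1],
    [0,0,0,-0.3,0.048,0,1],
    [0,0,0,-0.1,0.016,0,1]
  ]
}}

```text
t: 17.3
tool_pos: [0.558, -0.0508, 0.0203]
tcp_rot: [-0.0, 0.079, 0.997, 0.0]
contact_force: [1.5, -0.5, 0.3]
finger_gap: 0.0003
grasp_force: 1.0
```

Emit:
{"op": "apply_moves", "data": {
  "series": [
    [0,0,0,-0.2,0.032,0,1],
    [0,0,0,-0.2,0.032,0,1],
    [0,0,0,-0.1,0.016,0,1]
  ]
}}

```text
t: 17.68
tool_pos: [0.5531, -0.05, 0.0204]
tcp_rot: [-0.0, 0.079, 0.997, 0.0]
contact_force: [1.6, -0.4, 0.5]
finger_gap: 0.0005
grasp_force: 0.9
```

Emit:
{"op": "apply_moves", "data": {
  "series": [
    [0,0,0,-0.2,0.032,0,1],
    [0,0,0,-0.2,0.032,0,1]
  ]
}}

```text
t: 17.92
tool_pos: [0.5491, -0.0494, 0.0204]
tcp_rot: [-0.0, 0.079, 0.997, 0.0]
contact_force: [1.5, -0.6, -0.8]
finger_gap: 0.0006
grasp_force: 0.8
```

Emit:
{"op": "apply_moves", "data": {
  "series": [
    [0,0,0,-0.2,0.032,0,1],
    [0,0,0,-0.2,0.032,0,1]
  ]
}}

```text
t: 18.18
tool_pos: [0.5455, -0.0488, 0.0206]
tcp_rot: [0.0, 0.079, 0.997, -0.0]
contact_force: [2.8, -0.3, -0.9]
finger_gap: 0.0005
grasp_force: 1.6
```

Emit:
{"op": "apply_moves", "data": {
  "series": [
    [0,0,0,-0.1,0.016,0,1],
    [0,0,0,-0.1,0.016,0,1]
  ]
}}

```text
t: 18.42
tool_pos: [0.5443, -0.0487, 0.021]
tcp_rot: [0.001, 0.079, 0.997, -0.0]
contact_force: [4.9, -0.9, -1.7]
finger_gap: 0.0003
grasp_force: 2.6
```

Emit:
{"op": "apply_moves", "data": {
  "series": [
    [0,0,0,-0.1,0.016,0,1],
    [0,0,0,-0.1,0.016,0,1],
    [0,0,0,-0.1,0.016,0,1],
    [0,0,0,0,0,0,1]
  ]
}}

```text
t: 18.92
tool_pos: [0.5425, -0.0485, 0.0215]
tcp_rot: [0.002, 0.079, 0.997, -0.0]
contact_force: [8.6, -0.6, -1.6]
finger_gap: 0.0006
grasp_force: 3.7
```

Emit:
{"op": "apply_moves", "data": {
  "series": [
    [0,0,0,-0.1,0.016,0,1],
    [0,0,0,-0.1,0.016,0,1],
    [0,0,0,0,0,0,1],
    [0,0,0,0,0,0,1]
  ]
}}

```text
t: 19.42
tool_pos: [0.5415, -0.0484, 0.022]
tcp_rot: [0.003, 0.079, 0.997, -0.0]
contact_force: [8.5, -2.3, -2.0]
finger_gap: 0.0007
grasp_force: 4.6
```

Emit:
{"op": "apply_moves", "data": {
  "series": [
    [0,0,0,-0.1,0.016,0,1],
    [0,0,0,0,0,0,1],
    [0,0,0,0,0,0,1]
  ]
}}

```text
t: 19.8
tool_pos: [0.541, -0.0483, 0.0222]
tcp_rot: [0.004, 0.079, 0.997, -0.0]
contact_force: [10.9, -1.5, -1.3]
finger_gap: 0.0007
grasp_force: 5.1
```

Emit:
{"op": "apply_moves", "data": {
  "series": [
    [0,0,0,-0.1,0.016,0,1],
    [0,0,0,0,0,0,1],
    [0,0,0,0,0,0,1],
    [0,0,0,0,0,0,1],
    [0,0,0,0,0,0,1],
    [0,0,0,0,0,0,1],
    [0,0,0,0,0,0,1]
  ]
}}

```text
t: 20.68
tool_pos: [0.5404, -0.0483, 0.0224]
tcp_rot: [0.004, 0.079, 0.997, -0.001]
contact_force: [11.4, -1.5, -3.0]
finger_gap: 0.0004
grasp_force: 5.6
```

Emit:
{"op": "apply_moves", "data": {
  "series": [
    [0,0,0,0.1,-0.016,0,1],
    [0,0,0,0.1,-0.016,0,1],
    [0,0,0,0.1,-0.016,0,1],
    [0,0,0,0.1,-0.016,0,1],
    [0,0,0,0.1,-0.016,0,1],
    [0,0,0,0.1,-0.016,0,1],
    [0,0,0,0.1,-0.016,0,1],
    [0,0,0,0.1,-0.016,0,1],
    [0,0,0,0.1,-0.016,0,1],
    [0,0,0,0.1,-0.016,0,1],
    [0,0,0,0.1,-0.016,0,1],
    [0,0,0,0.1,-0.016,0,1],
    [0,0,0,0.5,-0.08,0,1],
    [0,0,0,1,-0.16,0,1],
    [0,0,0,1,-0.16,0,1],
    [0,0,0,0,0,4,1],
    [0,0,0,0,0,5,1],
    [0,0,0,2,-0.32,5,1],
    [0,0,0,0,0,0,1]
  ]
}}

```text
t: 23.05
tool_pos: [0.5986, -0.0576, 0.1667]
tcp_rot: [0.006, 0.079, 0.997, -0.001]
contact_force: [0.0, -0.9, -0.6]
finger_gap: 0.0005
grasp_force: 0.0
```

Run:
```python
from h import *
w=capture("wrist");s=capture("scene");t=capture("top")
o=np.zeros((576,800,3),np.uint8)
o[:288,:384]=cv2.resize(w,(384,288));o[:288,390:774]=cv2.resize(s,(384,288))
o[288:,:400]=cv2.resize(s[190:290,100:239],(400,288));o[288:,400:]=cv2.resize(t[140:284,160:360],(400,288))
cv2.imwrite("pics/f.png",o[:,:,::-1]);cv2.imwrite("pics/fw.png",w[:,:,::-1])
```

```text
(no output)
```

View pics/f.png

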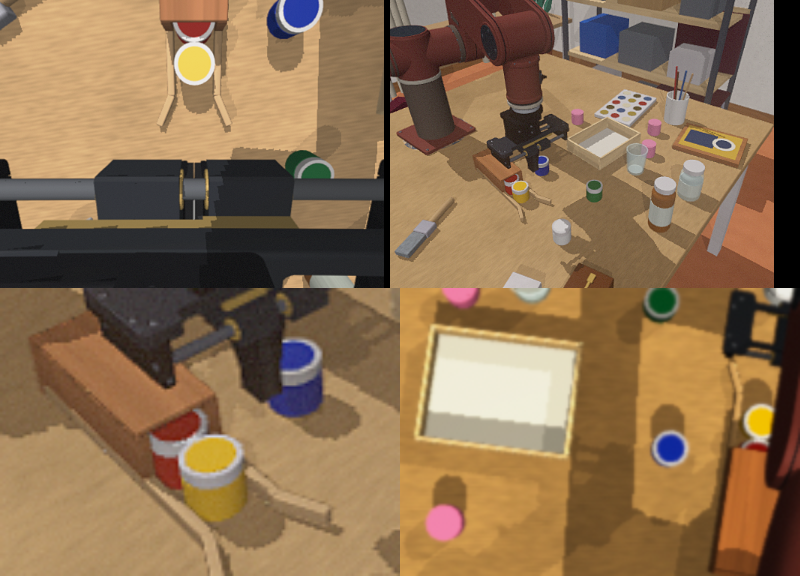

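The final views show red half under the roof with yellow touching it, both upright and in line. The other jars and the glass are where they started, and the tool is clear.

```bash
python3 -c "
from bench import bot
print(bot.hand_in())"
```

```text
the job is handed in; nothing more can be done
None
```

I loaded red then yellow behind brown, pushed the row onto the stop at about 10 N (11.4 N at the wrist) for over half a second, let go and handed in; contact between red and brown, hidden under the roof, was not seen, and no verdict came back.

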